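# Tip the spare pegs into the dispenser's hopper

### The job

Take the scoop tray of spare peg-board pegs by its handle, gently rest its lip, still level, on the low rim of the plywood hopper, and tip it there so that all five pegs slide in, without touching the pegs with the fingers. Then set the empty tray back flat on its cork mat, lying along the mat as before. Leave the other things on the shelf where they are.

Things in the scene. Friction and masses are not known exactly. Their poses are not given: they have to be found in the camera images.
- tray: aluminium scoop tray with a wooden stick handle, 0.2 kg. Origin: underside, middle of the pan; +x to the pouring lip, z up. Pan 104 mm wide (y), floor 4 mm thick from x = -65 to +85 mm; side walls 4 mm thick, 32 mm high, end at x = +65 mm; back wall at x = -65..-61 mm, 56 mm high; front open, the bare floor is the lip.
- tray_handle (a point): middle of the tray's handle, in the tray frame (-105, 0, 45) mm; the handle is a bar along the tray's x from x = -155 to -65 mm, 20 mm wide (y) and 22 mm tall, its centre line 45 mm above the underside; pinch it across its width
- tray_lip (a point): middle of the tray's front lip edge, underside, in the tray frame (85, 0, 0) mm
- tray_mid (a point): point under the middle of the tray's whole length with handle, in the tray frame (-35, 0, 0) mm
- mat: fixed cork mat 290 x 160 x 3 mm on which the tray stands; origin under its centre (top is 3 mm higher), x along its length, the way the tray's lip points
- hopper: fixed plywood feed hopper of the peg dispenser, an open-topped box 170 x 170 mm outside with 8 mm walls. Origin: underside, centre; z up. Wall at its -x side is low (100 mm): the pouring rim, facing the tray; the other three are 160 mm high. Floor inside slopes from 50 mm high at +x to 20 mm at -x.
- hopper_rim (a point): top middle of the hopper's low rim, in the hopper frame (-81, 0, 100) mm; the rim is 8 mm thick and runs along the hopper's y
- peg1: square-headed beech peg lying in the tray: head 18 x 22 x 22 mm, round stub 12 mm thick and 20 mm long on its +x side, about 15 g; origin at the head's centre
- peg2: square-headed beech peg lying in the tray: head 18 x 22 x 22 mm, round stub 12 mm thick and 20 mm long on its +x side, about 15 g; origin at the head's centre
- peg3: square-headed beech peg lying in the tray: head 18 x 22 x 22 mm, round stub 12 mm thick and 20 mm long on its +x side, about 15 g; origin at the head's centre
- peg4: square-headed beech peg lying in the tray: head 18 x 22 x 22 mm, round stub 12 mm thick and 20 mm long on its +x side, about 15 g; origin at the head's centre
- peg5: square-headed beech peg lying in the tray: head 18 x 22 x 22 mm, round stub 12 mm thick and 20 mm long on its +x side, about 15 g; origin at the head's centre
- straw: stainless mate straw 180 mm long, 8 mm thick, lying on the shelf between mat and hopper; origin at its middle, underside, x along it; to be left alone
- mate: white ceramic mate cup, 68 mm wide, 85 mm tall; origin under its centre; to be left alone
- remote: grey plastic garage remote 65 x 36 x 14 mm with a round button; origin under its centre; to be left alone
- keys: two steel house keys on a loop, lying flat, about 70 mm long, 4 mm thick; origin at the loop's centre, underside; to be left alone
- case: black spectacle case 62 x 155 x 45 mm; origin under its centre; to be left alone
- dish: small glazed ceramic dish, 110 mm wide, 32 mm tall; origin under its centre; to be left alone
- pot: terracotta pot with a succulent, 96 mm wide, about 140 mm tall with leaves; origin under its centre; to be left alone

How it is judged:
By the outcome, as a careful person would: the job done as asked, in the order asked, and still so for the second after the job is handed in, with the robot touching nothing.
It also fails if it takes over 59 s, if anything falls off the work surface, if the arm or the gripper's body presses on something with over 40 N, if the wrist force passes 120 N, or if a joint passes its speed limit or range.

### The arm

A 6-joint arm with a two-finger parallel gripper is mounted at the origin on the work surface. World frame = base frame: x ahead of the robot, y to its left, z up, the work surface at z = 0. Lengths are in m, angles in rad, forces in N, time in s.
With the tool pointing down it reaches from about 0.3 to 0.875 m from the base axis. Payload 6.4 kg.
Tool frame: the origin (TCP) lies midway between the tips of the shut fingers; the grasp point (between the pads) lies 19 mm behind it; z points along the fingers, y is the line along which they close (so a half turn about z gives the same grasp; the last joint's range is limited). The gripper opens to 85 mm and grips with 20 to 120 N. Pads are 22 mm wide; open, the fingers measure 114 mm over their backs; the gripper's body (76 mm by 85 mm) begins 54 mm behind the grasp point. The pads swing forward as they close: fully open they stand 13 mm farther back than shut.
Start: joints at [0.935, 0.181, 1.607, -0, 1.354, -0.206], TCP at [0.24, 0.523, 0.231] pointing down, gripper open.
Joint ranges: [-2.99, 2.99], [-0.89, 2.07], [0.3, 2.58], [-1.14, 4.28], [0, 2.63], [-3.12, 3.12]. Speed limits (rad/s): [2.57, 2.57, 3.01, 3.14, 3.14, 3.14].

### API

Orientations are given as a unit quaternion [w, x, y, z].
In Python, from bench import * gives the robot as it stands.
- The arm moves only by the tool play_rows, never from a script. Its argument "plan" is a list of rows, each a list of 3 entries, a list of its own where there are three numbers: the finger opening in mm, from 0 to 85.4, then the shift along the tool's x, y, z normalised to -1 to 1, where 1 is 40 cm, then the turn about the tool's z normalised to -1 to 1, where 1 is pi rad. A call has 1 to 10 rows; each row is the pose to reach, as a shift and turn from the pose commanded when the call began, along the tool's axes at that moment, turning the shorter way round; what a row does not reach only later rows make up. A row lasts 1/10 s, in which the tool goes at most 50 mm and 8.59 degrees, less where a joint would pass 70% of its speed; a pose out of reach is approached as far as the arm can. A call with a number of a shift or a turn outside -1 to 1 is refused whole. A call with a gripper value outside its range is refused whole. The fingers move at their own pace and stop on an object; the grip force is fixed at half the most. Time passes only in rows, so rows that repeat a pose let the fingers close. It gives the time, the measured TCP pose, the force, the opening and the grip force at its end, in the units of the state.
- get_obs(): the state, without advancing time (a new reading comes with each control period).
- camera(name): name is "side" or "top"; returns a dict with "image" (384x512x3 uint8, red, green, blue), "range_z" (384x512 float32, m along the optical axis (not along the pixel's ray), 0 where there is no reading), "intrinsics" (3x3 intrinsics, pixels), "k1" (the pictures are not rectified: a ray, as slopes to the right and down, at radius r is drawn at 1 + k1 r^2 times it, then the intrinsics apply), "rvec" (rotation vector, rad) and "tvec" (3), from world to camera coordinates, as OpenCV has them. Camera axes: x right, y down, z forward; pixel columns grow to the right and rows downward; lengths in m; the calibration is good to about 2 mm. A picture is of the moment at which its call begins.
- hand_in(): hands the job in; it is judged then, once.
Trained networks look in a picture, given as the dict that the camera call returned (one of the last four; its "shot" number tells which), for a name from the list of things; names that differ only in an ending like _2 or _b are one class to them, and where a whole thing is asked for, a point or a joint stands for the part that bears it (a point fixed in the world has none). Each returns a list of dicts, best first, with "conf" (0 to 1); they miss things now and then, are a little off and sometimes report something else, mostly with a low value. They report only what shows in the picture. A call takes as long as a camera call.
- search_frame(picture, label): "rect" ([centre column, centre row, width, height] in pixels, round what is visible of it).
- masks_of(picture, label): "mask" (384x512 bool, what is visible of it) and "rect" ([centre column, centre row, width, height] in pixels, round what is visible of it).
The state is a dict: "time_s": time; "q": joint angles; "dq": joint speeds; "joint_efforts": joint torques, N m; "eef_pos": TCP position; "eef_rot": TCP orientation; "wrist_force": force on the tool from outside, world axes, zero at the start; "torque": the same for the moment, N m; "opening": opening from 0.0 (shut) to 1.0 (fully open); "grasp_force": force on a finger pad.
Only numpy, scipy, OpenCV 4.12 (cv2) and the standard library are available. Lean on these libraries where they do the work, as an engineer would, in place of code of your own. Each camera call takes 0.05 s, during which the arm holds its last target. There are 200 camera calls.

## Working session

There is one attempt and no reset: what is moved stays moved. The work goes in short steps, Python scripts to look and compute and a tool call to move; the robot and the scene stay as the last step left them, time stands still between calls to the robot, and variables do not carry over. Pictures are saved under pics/ and viewed, at most 10 in all, crops included, and the job is handed in when it is done.

Besides the shell and the picture viewer there is one more tool, called after "Emit:" as a command line: name --argument value ..., lists and objects as JSON in quotes. play_rows: Moves the arm, as the interface text tells. Its arguments: {"type":"object","properties":{"plan":{"type":"array","items":{"type":"array"}}},"required":["plan"]}

```bash
ls; mkdir -p pics
cat > h.py <<'E'
from bench import *
import numpy as np, cv2
def pts(c, mask=None):
    """world xyz for pixels (masked) with range"""
    K=c["intrinsics"]; R=cv2.Rodrigues(np.array(c["rvec"]))[0]; t=np.array(c["tvec"]).ravel()
    z=c["range_z"]; m=(z>0) if mask is None else (mask&(z>0))
    v,u=np.nonzero(m); zz=z[v,u].astype(float)
    xd=np.stack([(u-K[0][2])/K[0][0],(v-K[1][2])/K[1][1]],1); x=xd.copy()
    for _ in range(15): x=xd/(1+c["k1"]*(x**2).sum(1,keepdims=True))
    P=np.c_[x*zz[:,None],zz]
    return (P-t)@R
E
python3 - <<'E'
from h import *
for n in ("top","side"):
    c=camera(n); cv2.imwrite(f"pics/{n}0.png",c["image"][:,:,::-1])
    for l in ["tray","mat","hopper","peg1","straw","mate","case","dish","pot","remote","keys"]:
        for d in masks_of(c,l)[:6 if l=="peg1" else 1]:
            p=pts(c,d["mask"])
            if d["conf"]<.3 or len(p)<5: continue
            (cx,cy),(w,h),a=cv2.minAreaRect(p[:,:2].astype(np.float32))
            print(n,l,round(d["conf"],2),np.round(d["rect"]),"med",np.round(np.median(p,0),3),"rect",np.round([cx,cy,w,h,a],3),"z",np.round(np.percentile(p[:,2],[2,98]),3))
o=get_obs(); print({k:np.round(v,3) for k,v in o.items()})
E
```

```text
pics
top tray 0.74 [348. 205.  94.  43.] med [ 0.469 -0.196  0.009] rect [ 0.47  -0.223  0.239  0.11  80.461] z [0.001 0.062]
top mat 0.7 [349. 212. 104.  59.] med [ 0.437 -0.286  0.003] rect [ 0.466 -0.233  0.158  0.291  0.957] z [-0.003  0.01 ]
top hopper 0.58 [186. 180.  79.  84.] med [0.531 0.23  0.047] rect [ 0.538  0.237  0.216  0.2   16.121] z [0.019 0.163]
top peg1 0.69 [122. 279.  38.  44.] med [0.264 0.398 0.016] rect [0.265 0.393 0.103 0.107 1.332] z [0.002 0.035]
top peg1 0.63 [331. 209.  16.   7.] med [ 0.472 -0.186  0.027] rect [ 4.7400e-01 -1.8400e-01  3.6000e-02  2.1000e-02  6.2556e+01] z [0.017 0.032]
top peg1 0.57 [347. 218.  13.  13.] med [ 0.444 -0.22   0.027] rect [ 4.4100e-01 -2.1600e-01  3.3000e-02  2.0000e-02  8.2971e+01] z [0.017 0.033]
top peg1 0.45 [346. 208.  88.  49.] med [ 0.468 -0.195  0.009] rect [ 0.468 -0.223  0.239  0.106 80.992] z [0.001 0.062]
top peg1 0.43 [348. 201.  14.   8.] med [ 0.494 -0.227  0.026] rect [ 0.491 -0.224  0.025  0.037 11.274] z [0.006 0.034]
top peg1 0.43 [350. 210. 104.  62.] med [ 0.437 -0.286  0.003] rect [ 0.466 -0.233  0.
[... 2372 characters left out ...]
t [ 0.644  0.466  0.318  0.09  57.278] z [0.03  0.135]
side keys 0.63 [182. 142.   6.  13.] med [0.447 0.388 0.005] rect [4.4800e-01 3.9000e-01 4.8000e-02 1.5000e-02 7.1796e+01] z [0.    0.008]
{'time_s': np.float64(1.2), 'q': array([ 0.935,  0.181,  1.607,  0.   ,  1.354, -0.206]), 'dq': array([-0.   ,  0.   , -0.001, -0.001,  0.001, -0.001]), 'joint_efforts': array([ 0.0000e+00, -4.4484e+01, -3.5168e+01, -0.0000e+00,  1.0000e-03,
       -0.0000e+00]), 'eef_pos': array([0.24 , 0.523, 0.231]), 'eef_rot': array([-0.   ,  0.213,  0.977, -0.   ]), 'wrist_force': array([0.213, 0.163, 0.041]), 'torque': array([-0.045, -0.   , -0.04 ]), 'grasp_force': np.float64(0.0), 'opening': np.float64(0.998)}
```

```bash
python3 -c "
import cv2,numpy as np
a=cv2.imread('pics/top0.png');b=cv2.imread('pics/side0.png')
cv2.imwrite('pics/both0.png',cv2.resize(np.vstack([a,b]),(400*1,600)))"
```

```text
(no output)
```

View pics/top0.png

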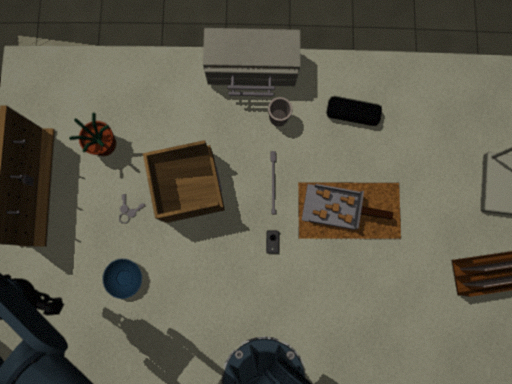

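View pics/side0.png

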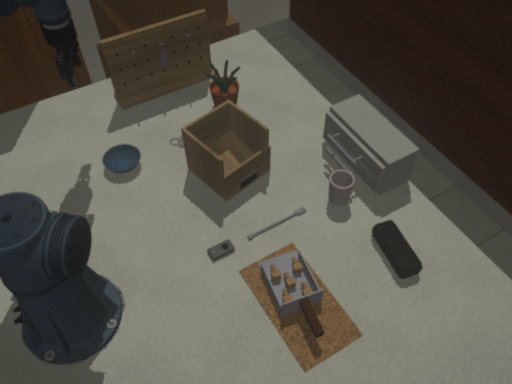

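Run:
```python
from h import *
for n in ("top","side"):
    c=camera(n); P=pts(c)
    box=lambda x0,x1,y0,y1:(P[:,0]>x0)&(P[:,0]<x1)&(P[:,1]>y0)&(P[:,1]<y1)
    b=box(.40,.68,.1,.38)
    for lo,hi in((.15,.172),(.092,.108)):
        s=P[b&(P[:,2]>lo)&(P[:,2]<hi)]
        print(n,lo,len(s),cv2.minAreaRect(s[:,:2].astype(np.float32)), np.median(s[:,2]))
        if lo<.1:
            print(np.round(s[np.argsort(s[:,0])][::max(1,len(s)//14)],3).tolist())
    b=box(.38,.56,-.4,-.08)
    h=P[b&(P[:,2]>.045)&(P[:,2]<.07)]
    hh=h[h[:,1]<-.275]; l=cv2.fitLine(hh[:,:2].astype(np.float32),cv2.DIST_HUBER,0,.01,.01).ravel()
    print("handle",len(hh),l,np.degrees(np.arctan2(l[1],l[0])),"y range",hh[:,1].min(),hh[:,1].max(),np.median(hh[:,2]), cv2.minAreaRect(hh[:,:2].astype(np.float32)))
    for d in masks_of(c,"tray")[:1]:
        q=pts(c,d["mask"]); print("tray",cv2.minAreaRect(q[:,:2].astype(np.float32)))
```

```text
top 0.15 738 ((0.5223487615585327, 0.22609499096870422), (0.17222754657268524, 0.16339832544326782), 13.2925386428833) 0.15969776346742953
top 0.092 379 ((0.5224618315696716, 0.22119849920272827), (0.17090003192424774, 0.1700761914253235), 13.348772048950195) 0.10020556777671694
[[0.421, 0.284, 0.101], [0.444, 0.283, 0.102], [0.46, 0.286, 0.099], [0.476, 0.126, 0.101], [0.493, 0.13, 0.096], [0.51, 0.298, 0.105], [0.527, 0.141, 0.098], [0.543, 0.139, 0.1], [0.562, 0.31, 0.097], [0.577, 0.15, 0.102], [0.588, 0.153, 0.101], [0.596, 0.251, 0.108], [0.603, 0.218, 0.101], [0.61, 0.157, 0.1], [0.624, 0.163, 0.097]]
handle 189 [ 0.18002126  0.9836627   0.452301   -0.31024614] 79.629 y range -0.33993492871584774 -0.2753754803377322 0.05870827478199581 ((0.4538571536540985, -0.3074154257774353), (0.06662395596504211, 0.02114132232964039), 80.8313980102539)
tray ((0.46726280450820923, -0.22560691833496094), (0.24567802250385284, 0.10504188388586044), 81.01813507080078)
side 0.15 697 ((0.5224919319152832, 0.22320887446403503), (0.17483560740947723, 0.16959239542484283), 13.677960395812988) 0.158
[... 152 characters left out ...]
068
[[0.421, 0.279, 0.097], [0.436, 0.224, 0.107], [0.448, 0.171, 0.107], [0.461, 0.122, 0.1], [0.477, 0.287, 0.093], [0.494, 0.294, 0.106], [0.512, 0.129, 0.095], [0.53, 0.133, 0.094], [0.547, 0.305, 0.094], [0.567, 0.148, 0.098], [0.583, 0.149, 0.104], [0.592, 0.273, 0.095], [0.601, 0.226, 0.094], [0.61, 0.19, 0.097], [0.624, 0.154, 0.094]]
handle 328 [ 0.15864964  0.98733497  0.4525564  -0.31174007] 80.87147 y range -0.3441767514865835 -0.2751518310792238 0.05921572877609351 ((0.45408061146736145, -0.3094945549964905), (0.06906600296497345, 0.0208963081240654), 80.82572937011719)
tray ((0.47344285249710083, -0.22622980177402496), (0.2396407425403595, 0.1159910336136818), 80.8116683959961)
```

```bash
cat >> h.py <<'E'
from scipy.spatial.transform import Rotation as Rn
def go(x,y,z,hd,frm=None):
    """normalised shift and turn from the present pose to world xyz with tool-y heading hd (deg)"""
    o=get_obs(); q=o["eef_rot"]; R=Rn.from_quat([q[1],q[2],q[3],q[0]]).as_matrix()
    d=R.T@(np.array([x,y,z])-o["eef_pos"]); h0=np.degrees(np.arctan2(R[1,1],R[0,1]))
    a=-(hd-h0); a=(a+180)%360-180
    print("shift",np.round(d/.4,4),"turn",round(a/180,4),"hd now",round(h0,2),"pos",np.round(o["eef_pos"],4))
E
python3 -c "
from h import *
go(.35,.1,.23,28); go(.456,-.294,.23,-9.2)"
```

```text
shift [-0.6913 -0.8457  0.0033] turn 0.2076 hd now 65.37 pos [0.2396 0.5227 0.2313]
shift [-1.3427 -1.6307  0.0032] turn 0.4143 hd now 65.37 pos [0.2396 0.5227 0.2313]
```

Emit:
play_rows --plan '[[85, [-0.69, -0.845, 0], 0.207], [85, [-0.69, -0.845, 0], 0.207], [85, [-0.69, -0.845, 0], 0.207], [85, [-0.69, -0.845, 0], 0.207], [85, [-0.69, -0.845, 0], 0.207], [85, [-0.69, -0.845, 0], 0.207], [85, [-0.69, -0.845, 0], 0.207], [85, [-0.69, -0.845, 0], 0.207], [85, [-0.69, -0.845, 0], 0.207], [85, [-0.69, -0.845, 0], 0.207]]'

```text
time_s: 2.4
eef_pos: [0.3509, 0.0968, 0.2318]
eef_rot: [0.001, 0.517, 0.856, -0.0]
wrist_force: [0.2, 0.5, -0.1]
opening: 0.994
grasp_force: 0.0
```

```bash
python3 -c "
from h import *
go(.456,-.294,.12,-9.2)"
```

```text
shift [-0.9865 -0.222   0.2812] turn 0.2051 hd now 27.72 pos [0.3509 0.0968 0.2318]
```

Emit:
play_rows --plan '[[85, [-0.986, -0.222, 0.1], 0.205], [85, [-0.986, -0.222, 0.1], 0.205], [85, [-0.986, -0.222, 0.1], 0.205], [85, [-0.986, -0.222, 0.1], 0.205], [85, [-0.986, -0.222, 0.1], 0.205], [85, [-0.986, -0.222, 0.1], 0.205], [85, [-0.986, -0.222, 0.1], 0.205], [85, [-0.986, -0.222, 0.1], 0.205], [85, [-0.986, -0.222, 0.28], 0.205], [85, [-0.986, -0.222, 0.28], 0.205]]'

```text
time_s: 3.4
eef_pos: [0.4566, -0.289, 0.1159]
eef_rot: [-0.002, 0.76, 0.65, -0.0]
wrist_force: [-0.9, 0.4, -0.9]
opening: 0.997
grasp_force: 0.0
```

Run:
```python
from h import *
go(.456,-.294,.029,-9.2)
c=camera("side"); cv2.imwrite("pics/s1.png",cv2.resize(c["image"][200:384,200:400,::-1],(600,552)))
```

```text
shift [-0.0132  0.001   0.2172] turn 0.0018 hd now -8.88 pos [ 0.4566 -0.289   0.1159]
```

View pics/s1.png

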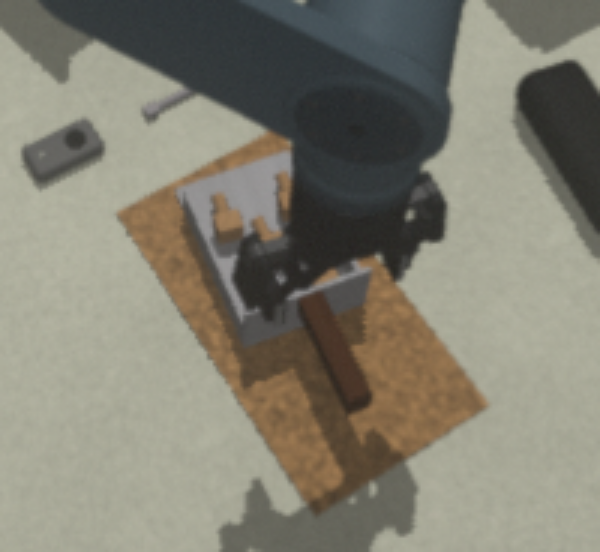

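Emit:
play_rows --plan '[[85, [0, 0, 0.1], 0], [85, [0, 0, 0.19], 0], [85, [0, 0, 0.215], 0], [85, [0, 0, 0.215], 0]]'

```text
time_s: 3.85
eef_pos: [0.4569, -0.2878, 0.0325]
eef_rot: [-0.002, 0.759, 0.651, -0.0]
wrist_force: [-0.3, 0.2, 0.2]
opening: 0.996
grasp_force: 0.0
```

Run:
```python
from h import *
go(.456,-.294,.029,-9.2)
```

```text
shift [-0.0156  0.0003  0.0087] turn 0.0026 hd now -8.73 pos [ 0.4569 -0.2878  0.0325]
```

Emit:
play_rows --plan '[[85, [-0.016, 0, 0.008], 0.002], [85, [-0.016, 0, 0.008], 0.002], [15, [-0.016, 0, 0.008], 0.002], [15, [-0.016, 0, 0.008], 0.002], [15, [-0.016, 0, 0.008], 0.002], [15, [-0.016, 0, 0.008], 0.002], [15, [-0.016, 0, 0.008], 0.002], [15, [-0.016, 0, 0.008], 0.002]]'

```text
time_s: 4.65
eef_pos: [0.4564, -0.2957, 0.0304]
eef_rot: [0.0, 0.761, 0.649, 0.0]
wrist_force: [-0.5, 0.3, 4.3]
opening: 0.226
grasp_force: 59.5
```

Run:
```python
from h import *
o=get_obs(); print(o["opening"]*85.4,o["grasp_force"],o["eef_pos"],o["wrist_force"])
```

```text
19.323097545709583 59.489834904670715 [ 0.45637639 -0.29569756  0.03041588] [-0.50318405  0.29426116  4.30620058]
```

Emit:
play_rows --plan '[[15, [0, 0, -0.01], 0], [15, [0, 0, -0.025], 0], [15, [0, 0, -0.05], 0], [15, [0, 0, -0.075], 0], [15, [0, 0, -0.1], 0], [15, [0, 0, -0.1], 0], [15, [0, 0, -0.1], 0]]'

```text
time_s: 5.35
eef_pos: [0.4564, -0.2958, 0.0706]
eef_rot: [0.001, 0.761, 0.648, 0.0]
wrist_force: [0.0, -0.5, -3.2]
opening: 0.222
grasp_force: 58.8
```

```bash
cat >> h.py <<'E'
def tray(n):
    """pitch of the tray (deg, + nose down): side walls' top edges / floor seen in the picture"""
    c=camera(n); out=masks_of(c,"tray")
    if not out: return c,None
    m=out[0]["mask"]; p=pts(c,cv2.erode(m.astype(np.uint8),np.ones((3,3)))>0)
    return c,p
E
python3 - <<'E'
from h import *
o=get_obs(); print(o["grasp_force"],o["eef_pos"],o["wrist_force"],o["torque"])
for n in ("side","top"):
    c,p=tray(n)
    print(n,np.round(np.percentile(p,[1,50,99],axis=0),3).tolist())
    cv2.imwrite(f"pics/l_{n}.png",c["image"][150:384,200:420,::-1])
    u=np.array([.16,.987]); s=p[:,:2]@u-(np.array([.4727,-.19])@u)
    for a in np.arange(-.16,.1,.03):
        k=(s>a)&(s<a+.03)
        if k.sum()>8: print(round(a+.015,3),k.sum(),np.round(np.percentile(p[k,2],[2,25,50,98]),3))
a,b=[cv2.imread(f"pics/l_{n}.png") for n in("side","top")]
cv2.imwrite("pics/l.png",cv2.resize(np.hstack([a,b]),None,fx=1.8,fy=1.8))
E
```

```text
58.78200352191925 [ 0.45640971 -0.29581127  0.07062182] [ 0.00488477 -0.48578022 -3.1747452 ] [-0.22070537  0.04363972 -0.01030379]
side [[0.411, -0.342, 0.043], [0.445, -0.187, 0.05], [0.492, -0.105, 0.102]]
-0.145 117 [0.089 0.098 0.099 0.103]
-0.115 55 [0.096 0.098 0.1   0.102]
-0.055 72 [0.053 0.064 0.074 0.101]
-0.025 133 [0.044 0.046 0.048 0.077]
0.005 164 [0.044 0.046 0.048 0.077]
0.035 131 [0.044 0.047 0.048 0.077]
0.065 149 [0.043 0.046 0.047 0.075]
0.095 10 [0.042 0.044 0.045 0.048]
top [[0.421, -0.256, 0.04], [0.479, -0.177, 0.047], [0.529, -0.106, 0.093]]
-0.055 188 [0.042 0.046 0.05  0.097]
-0.025 200 [0.04  0.044 0.047 0.078]
0.005 274 [0.04  0.044 0.047 0.076]
0.035 156 [0.04  0.044 0.046 0.076]
0.065 341 [0.04  0.044 0.046 0.074]
0.095 43 [0.041 0.044 0.045 0.051]
```

View pics/l.png

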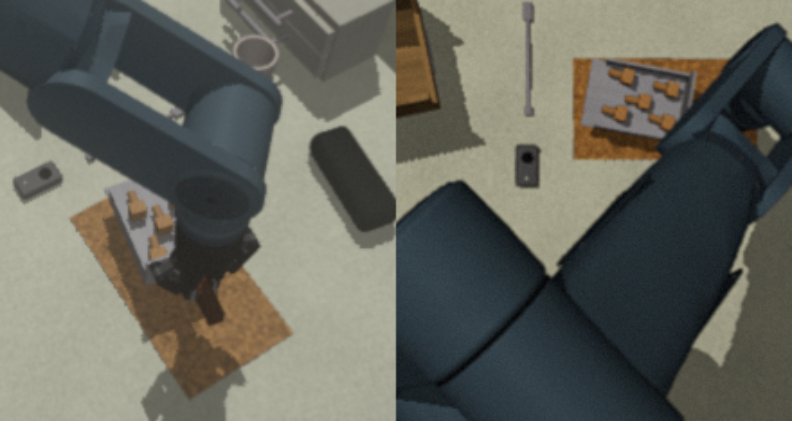

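Emit:
play_rows --plan '[[15, [0, 0, 0.05], 0], [15, [0, 0, 0.09], 0], [15, [0, 0, 0.098], 0], [15, [0, 0, 0.1], 0], [17, [0, 0, 0.1], 0], [17, [0, 0, 0.1], 0]]'

```text
time_s: 6.15
eef_pos: [0.4562, -0.2954, 0.0303]
eef_rot: [-0.0, 0.761, 0.649, 0.0]
wrist_force: [-1.1, 1.6, 1.7]
opening: 0.22
grasp_force: 59.5
```

Emit:
play_rows --plan '[[18.5, [0, 0, 0], 0], [18.5, [0, 0, 0], 0]]'

```text
time_s: 6.35
eef_pos: [0.4562, -0.2954, 0.0302]
eef_rot: [-0.0, 0.761, 0.649, 0.0]
wrist_force: [-0.8, 2.0, 2.3]
opening: 0.225
grasp_force: 59.7
```

Emit:
play_rows --plan '[[19, [0, 0, 0], 0], [19, [0, 0, 0], 0]]'

```text
time_s: 6.55
eef_pos: [0.4562, -0.2955, 0.0302]
eef_rot: [-0.0, 0.761, 0.649, 0.0]
wrist_force: [-1.4, 2.2, 2.9]
opening: 0.223
grasp_force: 51.5
```

Emit:
play_rows --plan '[[19.5, [0, 0, 0], 0], [19.5, [0, 0, 0], 0]]'

```text
time_s: 6.75
eef_pos: [0.4562, -0.2956, 0.0301]
eef_rot: [0.0, 0.761, 0.648, 0.0]
wrist_force: [-0.9, 1.1, 2.0]
opening: 0.23
grasp_force: 26.0
```

Emit:
play_rows --plan '[[20, [0, 0, 0], 0], [20, [0, 0, 0], 0]]'

```text
time_s: 6.95
eef_pos: [0.4564, -0.2959, 0.0301]
eef_rot: [0.0, 0.761, 0.648, 0.0]
wrist_force: [-0.4, 0.5, 0.5]
opening: 0.233
grasp_force: 0.5
```

Emit:
play_rows --plan '[[15, [0, 0, 0], 0], [15, [0, 0, 0], 0], [15, [0, 0, -0.02], 0], [15, [0, 0, -0.06], 0], [15, [0, 0, -0.12], 0], [15, [0, 0, -0.18], 0], [15, [0, 0, -0.25], 0], [15, [0, 0, -0.31], 0], [15, [0, 0, -0.34], 0], [15, [0, 0, -0.35], 0]]'

```text
time_s: 7.95
eef_pos: [0.4567, -0.2961, 0.1715]
eef_rot: [0.001, 0.761, 0.649, 0.0]
wrist_force: [0.0, -0.1, -2.4]
opening: 0.224
grasp_force: 58.8
```

Run:
```python
from h import *
go(.5885,-.060,.165,13.3)
```

```text
shift [0.6351 0.2316 0.0157] turn -0.1247 hd now -9.14 pos [ 0.4567 -0.2961  0.1715]
```

Emit:
play_rows --plan '[[15, [0.01, 0.004, 0], 0], [15, [0.035, 0.013, 0], 0], [15, [0.07, 0.026, 0], 0], [15, [0.115, 0.042, 0], 0], [15, [0.16, 0.058, 0], 0], [15, [0.205, 0.075, 0], 0], [15, [0.25, 0.091, 0], 0], [15, [0.285, 0.104, 0], 0], [15, [0.305, 0.112, 0], 0], [15, [0.315, 0.115, 0], 0]]'

```text
time_s: 8.95
eef_pos: [0.5219, -0.1774, 0.1697]
eef_rot: [-0.0, 0.761, 0.649, -0.0]
wrist_force: [-0.7, -0.2, -2.3]
opening: 0.224
grasp_force: 58.8
```

Emit:
play_rows --plan '[[15, [0.01, 0.004, 0], -0.002], [15, [0.035, 0.013, 0], -0.008], [15, [0.07, 0.026, 0], -0.02], [15, [0.115, 0.042, 0], -0.04], [15, [0.16, 0.058, 0], -0.06], [15, [0.205, 0.075, 0.004], -0.08], [15, [0.25, 0.091, 0.008], -0.1], [15, [0.285, 0.104, 0.012], -0.115], [15, [0.31, 0.112, 0.015], -0.122], [15, [0.32, 0.116, 0.015], -0.125]]'

```text
time_s: 9.95
eef_pos: [0.588, -0.0584, 0.1638]
eef_rot: [-0.0, 0.619, 0.785, -0.0]
wrist_force: [-1.1, -0.2, -1.9]
opening: 0.219
grasp_force: 58.8
```

Run:
```python
from h import *
go(.5815,-.030,.135,13.3)
hd=np.array([-.23,.973]); o=get_obs(); g=o["eef_pos"]
for n in ("side","top"):
    c,p=tray(n); cv2.imwrite(f"pics/m_{n}.png",c["image"][100:320,140:400,::-1])
    if p is None: print(n,"none"); continue
    s=(p[:,:2]-g[:2])@hd; l=(p[:,:2]-g[:2])@np.array([.973,.23])
    print(n,len(p),"s",np.round(np.percentile(s,[.5,1,99,99.5]),4),"l",np.round(np.percentile(l,[1,99]),3))
    for a in np.arange(.04,.22,.02):
        k=(s>a)&(s<a+.02)
        if k.sum()>8: print(round(a+.01,3),k.sum(),np.round(np.percentile(p[k,2],[2,25,50,98]),3))
a,b=[cv2.imread(f"pics/m_{n}.png") for n in("side","top")]
cv2.imwrite("pics/m.png",cv2.resize(np.hstack([a,b]),None,fx=1.5,fy=1.5))
```

```text
shift [0.0727 0.0006 0.072 ] turn 0.0009 hd now 13.46 pos [ 0.588  -0.0584  0.1638]
side 962 s [-0.0465 -0.0459  0.1868  0.1872] l [-0.056  0.048]
0.05 166 [0.145 0.155 0.165 0.192]
0.07 44 [0.142 0.152 0.158 0.169]
0.09 105 [0.137 0.141 0.152 0.171]
0.11 154 [0.138 0.14  0.144 0.169]
0.13 99 [0.137 0.142 0.153 0.169]
0.15 85 [0.138 0.142 0.155 0.169]
0.17 123 [0.137 0.14  0.141 0.168]
0.19 59 [0.136 0.139 0.14  0.143]
top 1106 s [0.0245 0.0276 0.1899 0.1904] l [-0.054  0.047]
0.05 93 [0.138 0.141 0.152 0.196]
0.07 25 [0.136 0.14  0.142 0.171]
0.09 78 [0.137 0.14  0.142 0.169]
0.11 141 [0.136 0.139 0.141 0.17 ]
0.13 152 [0.136 0.139 0.142 0.17 ]
0.15 166 [0.136 0.139 0.141 0.171]
0.17 249 [0.136 0.139 0.141 0.168]
0.19 157 [0.135 0.139 0.14  0.146]
```

View pics/m.png

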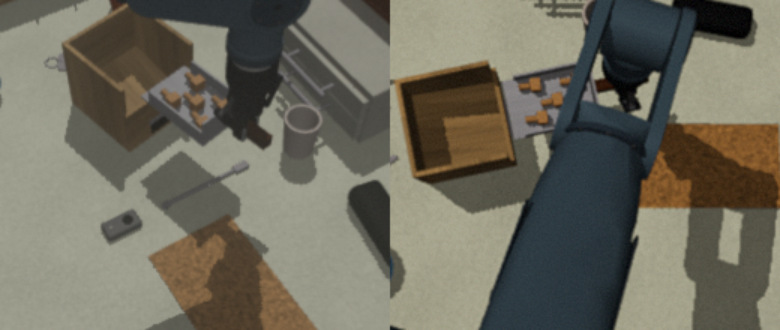

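Emit:
play_rows --plan '[[15, [0.012, 0, 0], 0], [15, [0.036, 0, 0], 0], [15, [0.06, 0, 0], 0], [15, [0.073, 0, 0.01], 0], [15, [0.073, 0, 0.03], 0], [15, [0.073, 0, 0.05], 0], [15, [0.073, 0, 0.065], 0], [15, [0.073, 0, 0.075], 0], [15, [0.073, 0, 0.08], 0], [15, [0.073, 0, 0.08], 0]]'

```text
time_s: 11.15
eef_pos: [0.5809, -0.0312, 0.1317]
eef_rot: [-0.0, 0.62, 0.784, -0.0]
wrist_force: [0.3, -0.3, -3.2]
opening: 0.228
grasp_force: 58.8
```

Emit:
play_rows --plan '[[15, [0, 0, 0.002], 0], [15, [0, 0, 0.004], 0], [15, [0, 0, 0.005], 0]]'

```text
time_s: 11.45
eef_pos: [0.5812, -0.0311, 0.1303]
eef_rot: [0.0, 0.62, 0.785, 0.0]
wrist_force: [0.6, 0.5, -3.1]
opening: 0.225
grasp_force: 58.8
```

Emit:
play_rows --plan '[[15, [0, 0, 0.002], 0], [15, [0, 0, 0.004], 0], [15, [0, 0, 0.004], 0]]'

```text
time_s: 11.75
eef_pos: [0.581, -0.0311, 0.1284]
eef_rot: [-0.0, 0.62, 0.785, -0.0]
wrist_force: [0.1, 0.6, -2.3]
opening: 0.225
grasp_force: 58.8
```

Emit:
play_rows --plan '[[15, [0, 0, 0.0015], 0], [15, [0, 0, 0.003], 0], [15, [0, 0, 0.003], 0]]'

```text
time_s: 12.05
eef_pos: [0.5811, -0.0311, 0.1273]
eef_rot: [0.0, 0.62, 0.785, 0.0]
wrist_force: [-0.6, -0.1, -0.5]
opening: 0.223
grasp_force: 59.0
```

Run:
```python
from h import *
o=get_obs(); print(o["wrist_force"],o["torque"],o["eef_pos"])
```

```text
[-0.62688442 -0.08146775 -0.54859741] [-0.07056601 -0.01728448  0.02068855] [ 0.58111283 -0.03110422  0.12734191]
```

Emit:
play_rows --plan '[[19.6, [0, 0, 0], 0], [19.7, [0, 0, 0], 0], [19.7, [0.003, 0, -0.01], 0], [19.7, [0.006, 0, -0.02], 0], [19.7, [0.009, 0, -0.03], 0], [19.7, [0.0115, 0, -0.038], 0], [19.7, [0.0115, 0, -0.038], 0]]'

```text
time_s: 12.75
eef_pos: [0.5804, -0.0265, 0.1433]
eef_rot: [0.001, 0.62, 0.785, 0.0]
wrist_force: [0.5, -0.4, -1.8]
opening: 0.23
grasp_force: 15.3
```

```bash
cat >> h.py <<'E'
def prof():
    hd=np.array([-.23,.973]); o=get_obs(); g=o["eef_pos"]; print("F",np.round(o["wrist_force"],2),"T",np.round(o["torque"],3),"grip",round(o["grasp_force"],1),g.round(4))
    for n in ("side","top"):
        c,p=tray(n)
        if p is None: print(n,"none"); continue
        s=(p[:,:2]-g[:2])@hd; out=[]
        for a in np.arange(-.06,.22,.02):
            k=(s>a)&(s<a+.02)
            if k.sum()>20: out.append((round(a+.01,3),*np.round(np.percentile(p[k,2],[3,97]),3)))
        print(n," ".join(f"{a:.2f}:{b:.3f}/{d:.3f}" for a,b,d in out))
    return c
E
python3 -c "
from h import *
prof()"
```

```text
F [ 0.53 -0.42 -1.76] T [-0.136 -0.024  0.039] grip 15.3 [ 0.5804 -0.0265  0.1433]
side none
top 0.03:0.163/0.171 0.05:0.111/0.171 0.09:0.108/0.136 0.11:0.104/0.134 0.13:0.104/0.136 0.15:0.101/0.135 0.17:0.099/0.130 0.19:0.099/0.109
```

Emit:
play_rows --plan '[[19.8, [0.007, 0, -0.018], 0], [19.8, [0.0147, 0, -0.037], 0], [19.8, [0.024, 0, -0.055], 0], [19.8, [0.033, 0, -0.073], 0], [19.8, [0.043, 0, -0.09], 0], [19.8, [0.0535, 0, -0.107], 0], [19.8, [0.066, 0, -0.123], 0], [19.8, [0.078, 0, -0.139], 0], [19.8, [0.078, 0, -0.139], 0]]'

```text
time_s: 13.85
eef_pos: [0.5732, 0.0044, 0.1993]
eef_rot: [0.001, 0.62, 0.785, 0.001]
wrist_force: [-0.1, 0.3, -1.3]
opening: 0.232
grasp_force: 10.3
```

```bash
python3 -c "
from h import *
c=prof(); cv2.imwrite('pics/t25.png',cv2.resize(c['image'][120:240,130:330,::-1],None,fx=3,fy=3))
"
```

```text
F [-0.09  0.28 -1.28] T [ 0.112 -0.011  0.005] grip 10.3 [0.5732 0.0044 0.1993]
side -0.05:0.232/0.243 -0.03:0.226/0.247 -0.01:0.220/0.237 0.03:0.161/0.203 0.05:0.148/0.207 0.07:0.140/0.171 0.09:0.126/0.160 0.11:0.122/0.148 0.13:0.107/0.143
top 0.03:0.161/0.215 0.05:0.143/0.210 0.07:0.134/0.147 0.11:0.116/0.148 0.13:0.106/0.141 0.15:0.097/0.135
```

View pics/t25.png

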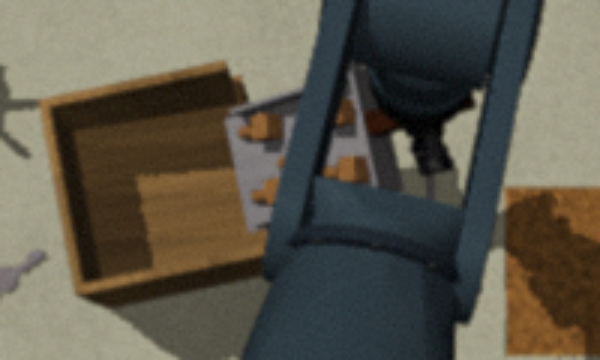

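Emit:
play_rows --plan '[[19.8, [0.013, 0, -0.015], 0], [19.8, [0.0265, 0, -0.03], 0], [19.8, [0.041, 0, -0.044], 0], [19.8, [0.056, 0, -0.0575], 0], [19.8, [0.071, 0, -0.07], 0], [19.8, [0.087, 0, -0.082], 0], [19.8, [0.087, 0, -0.082], 0], [19.8, [0.087, 0, -0.082], 0], [19.8, [0.087, 0, -0.082], 0], [19.8, [0.087, 0, -0.082], 0]]'

```text
time_s: 15.05
eef_pos: [0.5646, 0.0374, 0.2305]
eef_rot: [-0.0, 0.62, 0.784, -0.0]
wrist_force: [-0.3, -0.6, -1.3]
opening: 0.233
grasp_force: 10.5
```

```bash
python3 -c "
from h import *
c=prof(); cv2.imwrite('pics/t40.png',np.vstack([cv2.resize(x['image'][r:r+100,130:330,::-1],None,fx=3,fy=3) for x,r in((c,130),(camera('side'),100))]))
"
```

```text
F [-0.32 -0.55 -1.3 ] T [-0.056 -0.068 -0.021] grip 10.5 [0.5646 0.0374 0.2305]
side -0.03:0.253/0.284 -0.01:0.250/0.274 0.01:0.186/0.206 0.03:0.176/0.227 0.05:0.153/0.196 0.07:0.138/0.176 0.09:0.117/0.157 0.11:0.101/0.142
top 0.01:0.190/0.205 0.03:0.202/0.237 0.05:0.146/0.230 0.07:0.132/0.150 0.09:0.126/0.135
```

View pics/t40.png

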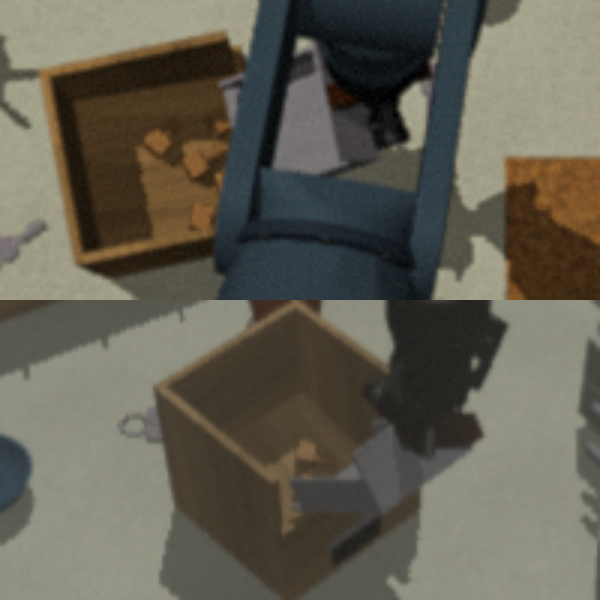

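Emit:
play_rows --plan '[[19.75, [-0.0315, 0, 0.025], 0], [19.75, [-0.061, 0, 0.052], 0], [19.75, [-0.087, 0, 0.082], 0], [19.75, [-0.1115, 0, 0.114], 0], [19.75, [-0.132, 0, 0.148], 0], [19.75, [-0.15, 0, 0.184], 0], [19.75, [-0.165, 0, 0.2215], 0], [19.75, [-0.172, 0, 0.242], 0], [19.75, [-0.1765, 0, 0.258], 0], [19.75, [-0.1765, 0, 0.258], 0]]'

```text
time_s: 16.3
eef_pos: [0.5805, -0.031, 0.1266]
eef_rot: [-0.001, 0.62, 0.785, -0.0]
wrist_force: [-0.3, 0.6, -1.1]
opening: 0.23
grasp_force: 9.4
```

```bash
python3 -c "
from h import *
prof()
for n in('top','side'):
    c=camera(n)
    for d in masks_of(c,'peg1'):
        p=pts(c,d['mask']); print(n,round(d['conf'],2),np.round(np.median(p,0),3) if len(p) else '')
"
```

```text
F [-0.34  0.55 -1.13] T [-0.094 -0.001 -0.012] grip 9.4 [ 0.5805 -0.031   0.1266]
side -0.05:0.138/0.156 -0.03:0.140/0.155 0.05:0.107/0.156 0.07:0.101/0.132 0.09:0.100/0.130 0.11:0.100/0.131 0.13:0.100/0.131 0.15:0.100/0.132 0.17:0.100/0.130 0.19:0.101/0.107
top 0.03:0.150/0.159 0.05:0.100/0.158 0.09:0.098/0.132 0.11:0.098/0.129 0.13:0.099/0.129 0.15:0.099/0.132 0.17:0.100/0.130 0.19:0.100/0.109
top 0.68 [0.527 0.197 0.049]
top 0.66 [0.545 0.23  0.056]
top 0.44 [0.506 0.17  0.047]
side 0.48 [0.546 0.226 0.054]
```

Emit:
play_rows --plan '[[15, [0, 0, 0], 0], [15, [0, 0, 0], 0], [15, [0, 0, 0], 0], [15, [0, 0, -0.03], 0], [15, [0, 0, -0.07], 0], [15, [0, 0, -0.11], 0], [15, [-0.05, 0, -0.12], 0], [15, [-0.12, 0, -0.12], 0], [15, [-0.18, 0, -0.12], 0], [15, [-0.2, 0, -0.12], 0]]'

```text
time_s: 17.7
eef_pos: [0.6001, -0.1112, 0.1767]
eef_rot: [0.001, 0.621, 0.784, -0.0]
wrist_force: [0.0, 0.6, -1.8]
opening: 0.221
grasp_force: 59.2
```

Run:
```python
from h import *
go(.4607,-.2997,.10,-5)
prof()
```

```text
shift [-0.3784 -0.4475  0.192 ] turn 0.1014 hd now 13.25 pos [ 0.6001 -0.1112  0.1767]
F [ 0.02  0.6  -1.76] T [-0.123 -0.016 -0.025] grip 59.2 [ 0.6001 -0.1112  0.1767]
side -0.05:0.192/0.206 -0.03:0.190/0.206 -0.01:0.193/0.206 0.05:0.156/0.204 0.07:0.150/0.181 0.09:0.149/0.180 0.11:0.149/0.179 0.13:0.149/0.180 0.15:0.149/0.180 0.17:0.149/0.180 0.19:0.149/0.155
top 0.03:0.199/0.208 0.05:0.159/0.206 0.07:0.147/0.180 0.09:0.147/0.177 0.11:0.147/0.174 0.13:0.147/0.178 0.15:0.147/0.179 0.17:0.147/0.180 0.19:0.147/0.156
```

Emit:
play_rows --plan '[[15, [-0.038, -0.045, 0], 0.01], [15, [-0.09, -0.11, 0], 0.03], [15, [-0.15, -0.175, 0], 0.05], [15, [-0.21, -0.25, 0], 0.07], [15, [-0.27, -0.32, 0.02], 0.09], [15, [-0.33, -0.39, 0.06], 0.1], [15, [-0.378, -0.447, 0.11], 0.101], [15, [-0.378, -0.447, 0.16], 0.101], [15, [-0.378, -0.447, 0.19], 0.101], [15, [-0.378, -0.447, 0.19], 0.101]]'

```text
time_s: 18.9
eef_pos: [0.4597, -0.2952, 0.0979]
eef_rot: [-0.002, 0.736, 0.677, 0.0]
wrist_force: [0.5, -0.1, -1.1]
opening: 0.222
grasp_force: 59.2
```

Run:
```python
from h import *
go(.4607,-.2997,.030,-5)
```

```text
shift [-0.0114  0.0038  0.1698] turn 0.0013 hd now -4.77 pos [ 0.4597 -0.2952  0.0979]
```

Emit:
play_rows --plan '[[15, [-0.003, 0, 0.04], 0], [15, [-0.006, 0, 0.09], 0], [15, [-0.01, 0, 0.13], 0], [15, [-0.01, 0, 0.15], 0], [15, [-0.01, 0, 0.157], 0], [15, [-0.01, 0, 0.161], 0], [15, [-0.01, 0, 0.165], 0], [15, [-0.01, 0, 0.165], 0]]'

```text
time_s: 19.7
eef_pos: [0.4605, -0.3015, 0.0343]
eef_rot: [0.001, 0.736, 0.677, 0.0]
wrist_force: [-0.9, 0.7, -1.7]
opening: 0.223
grasp_force: 59.2
```

Emit:
play_rows --plan '[[15, [0, 0, 0.002], 0], [15, [0, 0, 0.004], 0], [15, [0, 0, 0.004], 0]]'

```text
time_s: 20.0
eef_pos: [0.4602, -0.3014, 0.0322]
eef_rot: [0.0, 0.736, 0.677, -0.0]
wrist_force: [0.9, 0.7, -2.1]
opening: 0.224
grasp_force: 59.2
```

Emit:
play_rows --plan '[[15, [0, 0, 0.002], 0], [15, [0, 0, 0.004], 0], [15, [0, 0, 0.005], 0], [15, [0, 0, 0.005], 0]]'

```text
time_s: 20.4
eef_pos: [0.4603, -0.3019, 0.0316]
eef_rot: [0.0, 0.736, 0.677, -0.0]
wrist_force: [-4.5, 0.6, 11.3]
opening: 0.22
grasp_force: 61.2
```

Emit:
play_rows --plan '[[19, [0, 0, -0.002], 0], [19.8, [0, 0, -0.002], 0], [21, [0, 0, -0.002], 0], [25, [0, 0, -0.002], 0], [40, [0, 0, -0.002], 0], [70, [0, 0, -0.002], 0], [70, [0, 0, -0.002], 0], [70, [0, 0, -0.002], 0]]'

```text
time_s: 21.2
eef_pos: [0.4602, -0.3013, 0.0308]
eef_rot: [-0.0, 0.736, 0.677, 0.0]
wrist_force: [-0.0, 0.1, -0.2]
opening: 0.819
grasp_force: 0.0
```

Emit:
play_rows --plan '[[70, [0, 0, -0.05], 0], [70, [0, 0, -0.15], 0], [70, [0, 0, -0.25], 0], [70, [0, 0, -0.35], 0], [70, [-0.1, 0, -0.4], 0], [70, [-0.2, 0, -0.4], 0], [70, [-0.2, 0, -0.4], 0]]'

```text
time_s: 21.9
eef_pos: [0.4531, -0.3858, 0.1925]
eef_rot: [0.002, 0.737, 0.676, -0.001]
wrist_force: [-1.1, 0.6, 0.4]
opening: 0.816
grasp_force: 0.0
```

Run:
```python
from h import *
o=get_obs(); print(o["eef_pos"],o["opening"])
ims=[]
for n in ("top","side"):
    c=camera(n); ims.append(c["image"][:,:,::-1])
    for l in ["tray","mat","straw","mate","remote","keys","peg1"]:
        for d in masks_of(c,l)[:5 if l=="peg1" else 1]:
            p=pts(c,d["mask"])
            if len(p)<5: continue
            print(n,l,round(d["conf"],2),"med",np.round(np.median(p,0),3),"rect",np.round(np.hstack([np.ravel(v) for v in cv2.minAreaRect(p[:,:2].astype(np.float32))]),3),"z",np.round(np.percentile(p[:,2],[2,98]),3))
a=cv2.resize(ims[0][100:250,60:420],(720,300)); b=cv2.resize(ims[1][100:340,130:370],(300,300))
cv2.imwrite("pics/f.png",np.vstack([a,np.hstack([b,np.zeros((300,420,3),np.uint8)])]))
```

```text
[ 0.45312857 -0.38581266  0.19246339] 0.815932497123097
top tray 0.81 med [ 0.465 -0.197  0.008] rect [ 0.464 -0.225  0.237  0.105 85.347] z [0.001 0.061]
top mat 0.87 med [ 0.469 -0.279  0.003] rect [ 0.467 -0.233  0.16   0.29   0.886] z [-0.003  0.009]
top straw 0.48 med [ 0.558 -0.016  0.007] rect [ 0.542 -0.015  0.179  0.015  1.009] z [-0.003  0.013]
top mate 0.75 med [ 0.743 -0.03   0.054] rect [ 7.3300e-01 -2.9000e-02  6.7000e-02  6.6000e-02  3.3429e+01] z [0.003 0.089]
top remote 0.72 med [0.264 0.397 0.017] rect [ 0.265  0.392  0.106  0.106 59.379] z [0.003 0.035]
top keys 0.49 med [0.456 0.398 0.003] rect [ 0.454  0.396  0.072  0.076 63.588] z [-0.003  0.009]
top peg1 0.58 med [ 0.464 -0.198  0.008] rect [ 0.464 -0.226  0.242  0.105 85.288] z [0.001 0.061]
top peg1 0.55 med [0.473 0.189 0.054] rect [4.6800e-01 1.8400e-01 3.8000e-02 2.3000e-02 5.6384e+01] z [0.04  0.161]
top peg1 0.53 med [0.568 0.176 0.045] rect [5.6900e-01 1.7500e-01 2.3000e-02 3.8000e-02 3.8375e+01] z [0.023 0.055]
side tray 0.77 med [ 0.463 -0.195  0.009] rect [ 0.463 -0.252  0.291  0.124 81.753] z [0.003 0.062]
side mat 0.86 med [ 0.435 -0.305  0.004] rect [ 0.448 -0.24   0.203  0.307  1.469] z [-0.001  0.008]
side straw 0.49 med [ 0.471 -0.021  0.007] rect [ 0.472 -0.02   0.038  0.011  2.91 ] z [0.001 0.011]
side mate 0.41 med [ 0.471 -0.02   0.007] rect [ 0.472 -0.021  0.038  0.011  2.545] z [0.002 0.011]
side remote 0.82 med [ 0.37  -0.021  0.013] rect [ 3.7300e-01 -1.4000e-02  4.7000e-02  6.5000e-02  8.8397e+01] z [0.001 0.019]
side keys 0.29 med [0.592 0.187 0.156] rect [ 0.47   0.105  0.795  0.168 53.039] z [0.001 0.56 ]
side peg1 0.59 med [ 0.466 -0.193  0.009] rect [ 0.469 -0.238  0.263  0.119 84.362] z [0.004 0.061]
```

View pics/f.png

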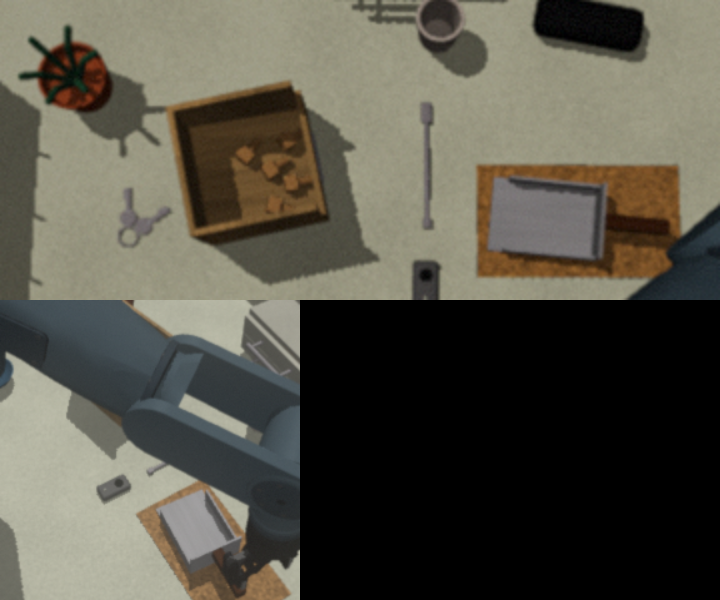

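The picture shows five pegs in the hopper (around 245–295, 145–205). The empty tray lies flat on the mat (490–670, 180–260), the other things are where they were, and the gripper is clear.

```bash
python3 -c "
from bench import *
print(hand_in())"
```

```text
the job is handed in; nothing more can be done
None
```

The job is handed in: all five pegs are in the hopper, the empty tray lies flat along its cork mat, and nothing else on the shelf was moved, all in about 22 s of the 59 s allowed.

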